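# Seat the keyed cover disc in a shutter housing

## Robot

A 6-joint arm with a two-finger parallel gripper is mounted at the origin on the work surface. World frame = base frame: x ahead of the robot, y to its left, z up, the work surface at z = 0. Lengths are in mm, angles in rad, forces in N, time in s.
With the tool pointing down it reaches from about 350 to 975 mm from the base axis. Payload 7.1 kg.
Tool frame: the origin (TCP) lies midway between the tips of the shut fingers; the grasp point (between the pads) lies 19 mm behind it (ctrl.grasp_offset is the distance from the TCP to the grasp point, in mm); z points along the fingers, y is the line along which they close (so a half turn about z gives the same grasp; the last joint's range is limited). The gripper opens to 88 mm and grips with 3 to 60 N. Pads are 20 mm wide; open, the fingers measure 115 mm over their backs; the gripper's body (75 mm by 178 mm) begins 61 mm behind the grasp point.
Start: joints at [-1.354, 0.423, 1.63, -0, 1.089, -0.019], TCP at [146.032, -607.684, 222.675] pointing down, gripper open.
Joint ranges: [-3, 3], [-0.9, 2.11], [0.09, 2.58], [-1.31, 4.45], [0.11, 2.69], [-2.54, 2.54]. Speed limits (rad/s): [2.39, 2.39, 3.01, 3.14, 3.14, 3.14].

## Interface

Orientations are given as a rotation vector (axis times angle).
In Python, from workcell import ctrl gives the robot as it stands. The module is installed in compiled form; this text tells all that it offers.
- The arm moves only by the tool servo_tool, never from a script. Its argument "rows" is a list of rows, each a list of 7 numbers: the turn, a rotation vector about the tool's x, y, z as a fraction of full scale, then the shift along the tool's x, y, z as a fraction of full scale, then the finger opening in mm, from 0 to 87.8. A call has 1 to 10 rows; each row is the pose to reach, as a shift and turn from the pose commanded when the call began, along the tool's axes at that moment; what a row does not reach only later rows make up. Full scale, the value 1, is 20 cm for a shift and 1.5 rad for a turn. A row lasts 1/8 s, in which the tool goes at most 62.5 mm and 10.7 degrees, less where a joint would pass 70% of its speed; a pose out of reach is approached as far as the arm can. A call with a number of a shift or a turn outside -1 to 1 is refused whole. A call with a gripper value outside its range is refused whole. The fingers move at their own pace and stop on an object; the grip force is fixed at half the most. Time passes only in rows, so rows that repeat a pose let the fingers close. It gives the time, the measured TCP pose, the force, the opening and the grip force at its end, in the units of the state.
- ctrl.get_obs(): the state, without advancing time (a new reading comes with each control period).
- ctrl.get_image(name): name is "scene" or "top" or "wrist"; returns (picture, depth): 384x512x3 uint8, red, green, blue; 384x512 float32, mm along the optical axis (not along the pixel's ray), 0 where there is no reading.
- ctrl.camera_info(name): a dict with "intrinsics" (3x3 intrinsics, pixels), "R" (3x3) and "t" (3): a world point X has camera coordinates R X + t. Camera axes: x right, y down, z forward; pixel columns grow to the right and rows downward; lengths in mm; the calibration is good to about 2 mm. The wrist camera is an equidistant fisheye: a pixel r from the principal point sees the ray r / f radians off the axis. A picture is of the moment at which its call begins: read the wrist's pose just before it. camera_info takes no time and is no camera call; for the wrist camera it gives the pose at the moment of the call.
- ctrl.close_job(): hands the job in; it is judged then, once.
The state is a dict: "t": time; "qpos": joint angles; "qvel": joint speeds; "joint_torque": joint torques, N m; "ee_pos": TCP position; "orientation": TCP orientation; "ft_force": force on the tool from outside, world axes, zero at the start; "moment": the same for the moment, N m; "width": finger opening in mm; "grasp_force": force on a finger pad.
Only numpy, scipy, OpenCV 4.12 (cv2) and the standard library are available. Lean on these libraries where they do the work, as an engineer would, in place of code of your own. Each camera call takes 0.05 s, during which the arm holds its last target. There are 200 camera calls.

## Task

Fit the black keyed disc into the brass shutter housing: push its yellow tab round with a fingertip until the notch in the disc's edge is at the housing's locating pin (marked by the red line on the rim), then press the disc down fully home, flush with the rim. Only push and press: do not pinch the tab or pull the disc up, and leave the lens, the two caps and the loupe where they are.

Things in the scene. Friction and masses are not known exactly. Their poses are not given: they have to be found in the camera images.
- rim_centre (a point): centre of the fixed brass shutter housing's mouth, level with the top of its rim, 40 mm above the counter. The housing is a round cup, 110 mm outside, rim 8 mm wide (94 mm opening). It does not move.
- pin_top (a point): top of the red locating pin (6 mm thick, upright, round-ended) fixed inside the housing, 40 mm from the housing's axis and 0.5 mm below the rim's top. The disc hides it until the notch is over it; a red line 9 mm wide across the rim, on the same radius (continuing 10 mm down the outside of the wall), shows where it is.
- disc_centre (a point): centre of the flat top of the black disc, on the housing's axis. The disc is 90 mm across and 6 mm thick and sits on a central spindle; at the start its top is 6 mm above the rim (46 mm above the counter), seated it is flush with the rim (40 mm). A flat silver circle 22 mm across marks the middle; there is no raised part there.
- notch (a point): middle of the notch in the disc's edge, level with the disc's top, 40 mm from the axis. The notch is 12 mm wide, open to the outside and 10 mm deep; an 18 mm long white radial line on the disc points at it.
- tab (a point): centre of the yellow upright tab on the disc, 33 mm from the axis, exactly opposite the notch. The tab is 14 mm long radially, 10 mm thick (across the radius) and stands 16 mm above the disc's top; this point is 8 mm above the disc's top.
- disc (a joint): turn of the disc in the housing, rad, growing anticlockwise seen from above; 0 (or any whole turn) puts the notch on the pin. It turns freely both ways without stops, needs about 1 N at the tab, and stays where it is left. It goes down only within about 0.07 rad of that.
- seat (a joint): how far the disc has been pressed down, m: 0 at the start, 0.006 fully home. It moves stiffly (about 6 N, more if pressed fast) and stays where it is left; off the notch the pin stops it within about 2 mm. Negative values mean that the disc has been pulled up.
- tab_left: one half of the yellow tab, with the broad side that faces clockwise seen from above; 5 mm thick, below a 3 mm cap over both halves. Origin at its middle.
- tab_right: the other half of the yellow tab, with the broad side that faces anticlockwise. Origin at its middle.
- lens: brushed silver wide-angle lens standing loose, up to 72 mm across, 68 mm tall; origin at the centre of its underside
- cap_a: blue plastic lens cap lying loose, 58 mm across, 12 mm thick; origin at the centre of its underside
- cap_b: the second, equal blue cap; origin at the centre of its underside
- loupe: amber glass loupe standing loose, 48 mm across, 44 mm tall; origin at the centre of its underside

How it is judged (in metres and radians):
On the way, in this order (a step that is already met when the one before it is completed fails the run):
1. the notch has been turned to the pin (horizontal distance between notch and pin_top below 0.006 m).
2. the disc is pressed home on the pin (value of joint seat above 0.0045 m and horizontal distance between notch and pin_top below 0.006 m), for 0.2 s.
At the end, for the whole second after the job is handed in: the disc is at rest, pressed in at least 4.5 of its 6 mm, with the notch within 6 mm of the pin (the pin in the notch), and the lens, caps and loupe are within 15 mm of where they started (all of step 2 and velocity of joint disc between -0.1 and 0.1 rad/s and distance of each of lens, cap_a, cap_b, loupe from where it was at the start of the episode below 0.015 m); the robot touches nothing.
It fails at once if the disc is pulled up more than 3 mm (value of joint seat below -0.003 m).
It fails at once if the tab is pinched (both its sides squeezed at once, over 2 N) (contact force between each of tab_left, tab_right and the fingers above 2 N).
It fails at once if the lens, a cap or the loupe is moved more than 15 mm or lifted off the counter (distance of any of lens, cap_a, cap_b, loupe from where it was at the start of the episode above 0.015 m or height (world z) of any of lens, cap_a, cap_b, loupe above 0.006 m).
It also fails if it takes over 42 s, if anything falls off the work surface, if the arm or the gripper's body presses on something with over 40 N, if the wrist force passes 120 N, or if a joint passes its speed limit or range.

## Working session

There is one attempt and no reset: what is moved stays moved. The work goes in short steps, Python scripts to look and compute and a tool call to move; the robot and the scene stay as the last step left them, time stands still between calls to the robot, and variables do not carry over. Pictures are saved under pics/ and viewed, at most 10 in all, crops included, and the job is handed in when it is done.

Besides the shell and the picture viewer there is one more tool, called after "Call:" as name([rows], argument=value, ...), one row to a line, values as JSON. servo_tool: Moves the arm, as the interface text tells. Its arguments: {"type":"object","properties":{"rows":{"type":"array","items":{"type":"array","items":{"type":"number"}}}},"required":["rows"]}

```bash
mkdir -p pics; cat > h.py <<'E'
from workcell import ctrl
import numpy as np, cv2
def ray(name,uv,z,ci=None):
    c=ci or ctrl.camera_info(name);K=np.array(c["intrinsics"]);R=np.array(c["R"]);t=np.array(c["t"])
    uv=np.atleast_2d(uv).astype(float)
    x=(uv[:,0]-K[0,2])/K[0,0];y=(uv[:,1]-K[1,2])/K[1,1]
    if name=="wrist":
        r=np.hypot(x,y)+1e-12;d=np.c_[x/r*np.sin(r),y/r*np.sin(r),np.cos(r)]
    else: d=np.c_[x,y,np.ones_like(x)]
    C=-R.T@t;D=d@R
    return C+D*((z-C[2])/D[:,2])[:,None]
E
python3 - <<'E'
from h import *
for n in("top","scene"):
    im,d=ctrl.get_image(n);np.save(f"{n}.npy",im);cv2.imwrite(f"pics/{n}0.png",im[:,:,::-1])
    c=ctrl.camera_info(n);print(n,-np.array(c["R"]).T@c["t"],np.array(c["intrinsics"]).tolist())
o=ctrl.get_obs();print(o["t"],o["ee_pos"],o["orientation"])
E
```

```text
top [463.1233888   -8.68125589 863.70033356] [[361.7720853150824, 0.0, 256.6324489490714], [0.0, 361.7720853150824, 190.10364879684886], [0.0, 0.0, 1.0]]
scene [1034.87051648 -233.13253672  752.53952406] [[468.19499485109014, 0.0, 259.9070827872804], [0.0, 468.19499485109014, 191.87150998714552], [0.0, 0.0, 1.0]]
0.1 [ 145.94770115 -607.21353474  221.98916668] [-3.11842828e+00 -3.69341770e-01  1.70558238e-04]
```

View pics/top0.png

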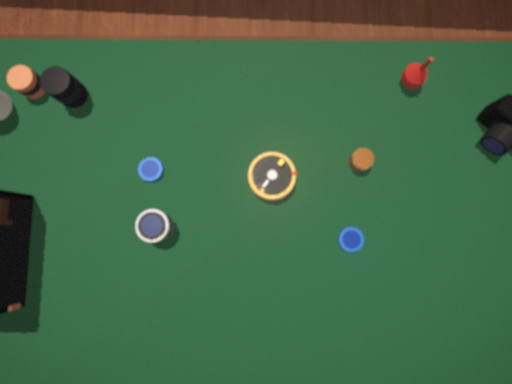

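View pics/scene0.png

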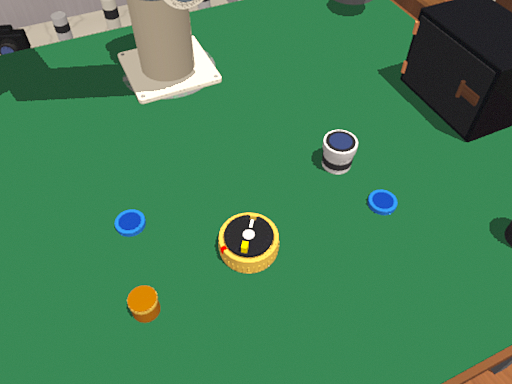

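The top view shows the housing at (272,175), the tab at (281,162), the white line at about (265,184), and the red mark at the right of the rim (294,173). The other objects are well clear of the housing.

```bash
python3 - <<'E'
from h import *
im=np.load("top.npy");hsv=cv2.cvtColor(im,cv2.COLOR_RGB2HSV)
H,S,V=[hsv[:,:,i].astype(int) for i in range(3)]
roi=np.zeros(H.shape,bool);roi[145:206,242:303]=1
def pts(m): 
    v,u=np.nonzero(m&roi);return np.c_[u,v].astype(float)
br=(S>90)&(V>110)&(H<35);p=pts(br);print(len(p),p.min(0),p.max(0))
hull=cv2.convexHull(p.astype(np.float32));e=cv2.fitEllipse(hull);print(e)
c=ray("top",e[0],35)[0];c40=ray("top",e[0],40)[0];print("centre",c,c40)
red=((H<6)|(H>172))&(S>150)&(V>90);yel=(H>22)&(H<33)&(S>130)&(V>120)
wh=(S<60)&(V>150)
cc=np.array(e[0])
r=lambda p:np.hypot(*(p-cc).T)
def rep(n,p,z):
    q=ray("top",p.mean(0),z)[0];d=q[:2]-c40[:2];print(n,len(p),p.mean(0),q,np.hypot(*d),np.degrees(np.arctan2(d[1],d[0])))
rep("red",pts(red),40)
p=pts(yel);p=p[r(p)<19];rep("yel",p,62)
p=pts(wh);rep("silver",p[r(p)<7],46);q=p[r(p)>8];rep("white",q,46)
for n,uv,z in[("lens",(152,226),68),("capA",(150,169),12),("capB",(351,239),12),("loupe",(363,159),44)]:print(n,ray("top",uv,z)[0])
cv2.imwrite("pics/z.png",cv2.resize(im[145:206,242:303,::-1],None,fx=8,fy=8,interpolation=0))
E
```

```text
864 [247. 151.] [296. 200.]
((271.6885070800781, 175.43601989746094), (49.37651824951172, 49.43619155883789), 38.74087905883789)
centre [595.13260795 -41.63181269  35.        ] [594.33612451 -41.43300406  40.        ]
red 3 [294.66666667 172.66666667] [601.1833888  -94.38503517  40.        ] 53.39290802527151 -82.63192882387641
yel 2 [280.5 165. ] [614.72853428 -60.31578915  62.        ] 27.79226419354527 -42.79879986128544
silver 114 [271.4122807 174.5877193] [595.3388155  -40.55748018  46.        ] 1.331139094647577 41.12662206894999
white 32 [264.53125 183.875  ] [573.79040671 -24.9254606   46.        ] 26.355749100695615 141.21971707708335
lens [475.93195801 221.45798723  68.        ]
capA [612.21620734 248.02929835  12.        ]
capB [ 450.13605006 -227.9377512    12.        ]
loupe [ 633.55219038 -251.53559195   44.        ]
```

View pics/z.png

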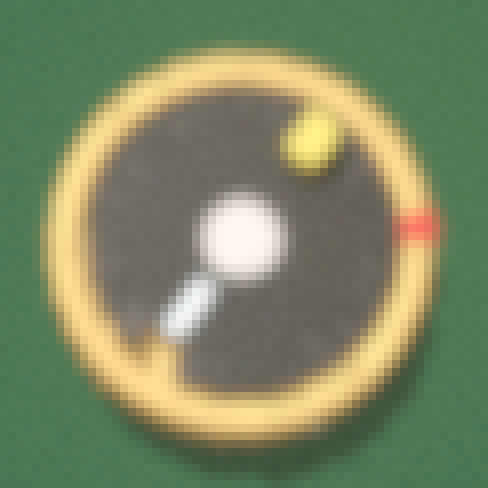

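Call:
servo_tool([
  [0, 0, 0, 0.24, -0.17, 0, 0],
  [0, 0, 0, 0.48, -0.34, 0, 0],
  [0, 0, 0, 0.72, -0.5, 0, 0],
  [0, 0, 0, 0.94, -0.67, 0, 0],
])

```text
t: 0.6
ee_pos: [298.5, -431.9, 222.4]
orientation: [-3.119, -0.369, 0.0]
ft_force: [0.6, -0.1, -0.4]
width: 51.2
grasp_force: 0.0
```

Call:
servo_tool([
  [0, 0, 0, 0.24, -0.17, 0, 0],
  [0, 0, 0, 0.48, -0.34, 0, 0],
  [0, 0, 0, 0.72, -0.5, 0, 0],
  [0, 0, 0, 0.94, -0.67, 0, 0],
])

```text
t: 1.1
ee_pos: [450.1, -257.6, 222.6]
orientation: [3.12, 0.37, -0.0]
ft_force: [0.2, -0.6, -0.2]
width: 11.4
grasp_force: 0.0
```

```bash
cat >> h.py <<'E'
from scipy.spatial.transform import Rotation as Ro
C=np.array([595,-41.])
def rows(targets):
    "targets: (x,y,z,yaw deg of tool x), tool down -> turn z, shift x,y,z fractions"
    o=ctrl.get_obs();R=Ro.from_rotvec(o["orientation"]).as_matrix();p=np.array(o["ee_pos"])
    print("t",o["t"],"p",np.round(p,1),"yaw",np.degrees(np.arctan2(R[1,0],R[0,0])).round(1),"f",np.round(o["ft_force"],1))
    for x,y,z,yaw in targets:
        G=np.array([[np.cos(np.radians(yaw)),np.sin(np.radians(yaw)),0],[np.sin(np.radians(yaw)),-np.cos(np.radians(yaw)),0],[0,0,-1]])
        rv=Ro.from_matrix(R.T@G).as_rotvec()/1.5
        s=R.T@(np.array([x,y,z])-p)/200
        print(np.round(np.r_[rv,s],3).tolist())
def polar(a,tan,z,rad=33):
    "finger centre at tab-frame (rad,tan) for tab at angle a deg"
    r=np.radians(a);q=C+rad*np.array([np.cos(r),np.sin(r)])+tan*np.array([-np.sin(r),np.cos(r)])
    return (*q,z,a+90)
E
python3 - <<'E'
from h import *
rows([polar(-40,-32,140)])
E
```

```text
t 1.1 p [ 450.1 -257.6  222.6] yaw 13.5 f [ 0.2 -0.6 -0.2]
[-0.0, 0.0, -0.424, 0.927, -0.656, 0.413]
```

Call:
servo_tool([
  [0, 0, -0.11, 0.23, -0.165, 0.1, 0],
  [0, 0, -0.21, 0.46, -0.33, 0.2, 0],
  [0, 0, -0.32, 0.7, -0.49, 0.3, 0],
  [0, 0, -0.424, 0.927, -0.656, 0.413, 0],
  [0, 0, -0.424, 0.927, -0.656, 0.413, 0],
  [0, 0, -0.424, 0.927, -0.656, 0.413, 0],
])

```text
t: 1.85
ee_pos: [598.0, -88.4, 139.7]
orientation: [-2.848, -1.326, 0.002]
ft_force: [0.2, -0.1, -0.1]
width: 0.8
grasp_force: 0.0
```

```bash
python3 - <<'E'
from h import *
im,d=ctrl.get_image("wrist");np.save("w1.npy",im);cv2.imwrite("pics/w1.png",im[:,:,::-1])
rows([polar(-40,-32,52)])
E
```

```text
t 1.9 p [598.  -89.  140.2] yaw 49.9 f [0.  0.4 0.3]
[-0.0, 0.0, -0.001, 0.014, -0.001, 0.441]
```

View pics/w1.png

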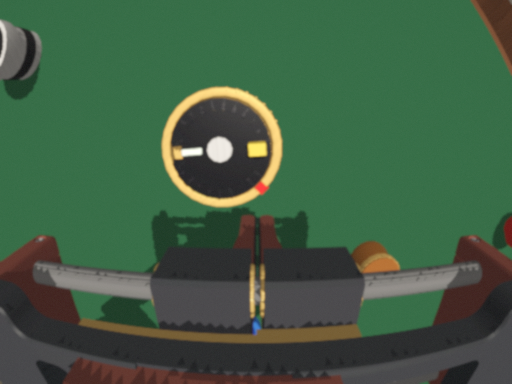

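The wrist view shows the disc clearly: silver at (220,149), tab at (257,149), white line at (191,152), red mark at (262,188), and the shut fingertips on the clear side. I'll refine the angles and the centre from this view.

```bash
cat >> h.py <<'E'
def measure(im,ci,box,seat=0):
    hsv=cv2.cvtColor(im,cv2.COLOR_RGB2HSV);H,S,V=[hsv[:,:,i].astype(int) for i in range(3)]
    u0,u1,v0,v1=box;roi=np.zeros(H.shape,bool);roi[v0:v1,u0:u1]=1
    def big(m):
        n,l,st,c=cv2.connectedComponentsWithStats((m&roi).astype(np.uint8));
        return sorted([(st[i,4],c[i]) for i in range(1,n)],key=lambda x:-x[0])
    wh=big((S<60)&(V>120));red=big(((H<6)|(H>172))&(S>150)&(V>90))[0]
    zt=46-seat
    sil=ray("wrist",wh[0][1],zt,ci)[0];r=ray("wrist",red[1],40,ci)[0]
    print("silver",wh[0][0],sil.round(1),"red",red[0],r.round(1))
    m=((H>15)&(H<32)&(S>90)&(V>110))&roi
    cs,_=cv2.findContours(m.astype(np.uint8),cv2.RETR_EXTERNAL,cv2.CHAIN_APPROX_NONE);h=cv2.convexHull(max(cs,key=cv2.contourArea))
    P=ray("wrist",h[:,0,:],40,ci)[:,:2].astype(np.float32);print("rim circle",cv2.minEnclosingCircle(P))
    f=lambda q:np.degrees(np.arctan2(*(q-sil)[1::-1]))
    print("pin ang",f(r))
    for a,c in wh[1:3]:
        q=ray("wrist",c,zt,ci)[0];print("white",a,np.hypot(*(q-sil)[:2]).round(1),f(q))
    for a,c in big((H>23)&(H<33)&(S>150)&(V>100))[:2]:
        q=ray("wrist",c,62-seat,ci)[0];print("yellow",a,q.round(1),np.hypot(*(q-sil)[:2]).round(1),f(q))
E
python3 - <<'E'
from h import *
measure(np.load("w1.npy"),ctrl.camera_info("wrist"),(155,290,80,212))
E
```

```text
silver 560 [595.9 -39.   46. ] red 81 [600.5 -90.7  40. ]
rim circle ((596.2651977539062, -39.64537811279297), 56.356590270996094)
pin ang -84.98891041029304
white 181 24.9 143.65287275092217
yellow 93 [621.4 -57.2  62. ] 31.3 -35.59178034824907
yellow 5 [628.  -62.9  62. ] 40.0 -36.67146325992791
```

```bash
sed -i 's/^C=.*/C=np.array([595.7,-39.8])/' h.py; python3 - <<'E'
from h import *
rows([polar(-60,-15,100),polar(-60,-15,52)])
E
```

```text
t 1.9 p [598.  -89.  140.2] yaw 49.9 f [0.  0.4 0.3]
[-0.0, 0.0, 0.231, 0.054, -0.038, 0.201]
[-0.0, 0.0, 0.231, 0.054, -0.038, 0.441]
```

Call:
servo_tool([
  [0, 0, 0.115, 0.027, -0.02, 0.1, 0],
  [0, 0, 0.231, 0.054, -0.038, 0.2, 0],
  [0, 0, 0.231, 0.054, -0.038, 0.3, 0],
  [0, 0, 0.231, 0.054, -0.038, 0.38, 0],
  [0, 0, 0.231, 0.054, -0.038, 0.441, 0],
  [0, 0, 0.231, 0.054, -0.038, 0.441, 0],
])

```text
t: 2.65
ee_pos: [599.1, -75.4, 50.9]
orientation: [-3.033, -0.816, 0.003]
ft_force: [-0.3, 0.3, 0.3]
width: 0.5
grasp_force: 0.0
```

```bash
python3 - <<'E'
from h import *
rows([polar(a,-15,52) for a in range(-53,11,7)])
E
```

```text
t 2.65 p [599.1 -75.4  50.9] yaw 30.1 f [-0.3  0.3  0.3]
[-0.001, 0.001, -0.08, 0.02, 0.01, -0.006]
[-0.001, 0.001, -0.161, 0.041, 0.016, -0.006]
[-0.001, 0.001, -0.243, 0.063, 0.018, -0.006]
[-0.001, 0.001, -0.324, 0.086, 0.018, -0.006]
[-0.001, 0.001, -0.406, 0.108, 0.016, -0.006]
[-0.001, 0.001, -0.487, 0.129, 0.01, -0.006]
[-0.001, 0.001, -0.569, 0.15, 0.003, -0.006]
[-0.001, 0.001, -0.65, 0.169, -0.008, -0.006]
[-0.001, 0.0, -0.732, 0.187, -0.02, -0.006]
[-0.001, 0.0, -0.813, 0.204, -0.035, -0.006]
```

Call:
servo_tool([
  [0, 0, -0.08, 0.02, 0.01, -0.006],
  [0, 0, -0.161, 0.041, 0.016, -0.006],
])

```text
invalid input
```

Call:
servo_tool([
  [0, 0, -0.08, 0.02, 0.01, -0.006, 0],
  [0, 0, -0.161, 0.041, 0.016, -0.006, 0],
  [0, 0, -0.243, 0.063, 0.018, -0.006, 0],
  [0, 0, -0.324, 0.086, 0.018, -0.006, 0],
  [0, 0, -0.406, 0.108, 0.016, -0.006, 0],
  [0, 0, -0.487, 0.129, 0.01, -0.006, 0],
  [0, 0, -0.569, 0.15, 0.003, -0.006, 0],
  [0, 0, -0.65, 0.169, -0.008, -0.006, 0],
  [0, 0, -0.732, 0.187, -0.02, -0.006, 0],
  [0, 0, -0.813, 0.204, -0.035, -0.006, 0],
])

```text
t: 3.9
ee_pos: [632.2, -48.9, 53.8]
orientation: [2.013, 2.41, 0.001]
ft_force: [-0.1, -0.9, -0.4]
width: 0.4
grasp_force: 0.7
```

```bash
python3 - <<'E'
from h import *
im,d=ctrl.get_image("wrist");cv2.imwrite("pics/w2.png",im[:,:,::-1])
rows([polar(a,-15,52) for a in range(17,81,7)])
E
```

```text
t 3.95 p [632.2 -48.5  53.8] yaw 100.5 f [-0.7 -1.3  0.4]
[0.001, 0.0, -0.075, 0.02, 0.001, 0.009]
[0.001, 0.0, -0.157, 0.042, 0.006, 0.009]
[0.001, 0.0, -0.238, 0.063, 0.009, 0.009]
[0.001, 0.001, -0.32, 0.086, 0.009, 0.009]
[0.001, 0.001, -0.401, 0.108, 0.007, 0.009]
[0.001, 0.001, -0.483, 0.129, 0.002, 0.009]
[0.001, 0.001, -0.564, 0.15, -0.006, 0.009]
[0.0, 0.001, -0.645, 0.169, -0.016, 0.009]
[0.0, 0.001, -0.727, 0.188, -0.029, 0.009]
[0.0, 0.001, -0.808, 0.204, -0.044, 0.009]
```

View pics/w2.png

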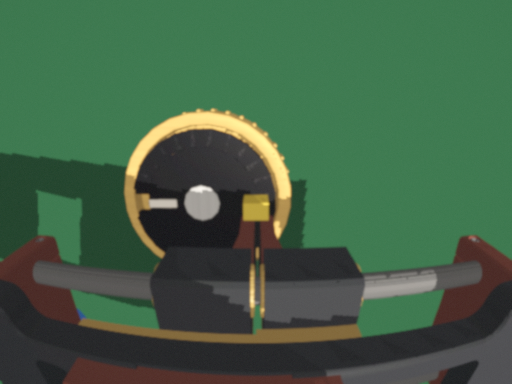

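The fingertip is against the tab at (256,207), and the disc has turned with it: the white line is now at (163,203). One of my calls lacked the gripper column and was refused with no motion. I'll continue the arc.

Call:
servo_tool([
  [0, 0, -0.075, 0.02, 0.001, 0.009, 0],
  [0, 0, -0.157, 0.042, 0.006, 0.009, 0],
  [0, 0, -0.238, 0.063, 0.009, 0.009, 0],
  [0, 0, -0.32, 0.086, 0.009, 0.009, 0],
  [0, 0, -0.401, 0.108, 0.007, 0.009, 0],
  [0, 0, -0.483, 0.129, 0.002, 0.009, 0],
  [0, 0, -0.564, 0.15, -0.006, 0.009, 0],
  [0, 0, -0.645, 0.169, -0.016, 0.009, 0],
  [0, 0, -0.727, 0.188, -0.029, 0.009, 0],
  [0, 0, -0.808, 0.204, -0.044, 0.009, 0],
])

```text
t: 5.2
ee_pos: [617.0, -9.9, 52.1]
orientation: [0.286, 3.126, 0.001]
ft_force: [2.9, 0.5, -0.3]
width: 0.4
grasp_force: 0.8
```

```bash
python3 - <<'E'
from h import *
ci=ctrl.camera_info("wrist");im,d=ctrl.get_image("wrist");cv2.imwrite("pics/w3.png",im[:,:,::-1])
try: measure(im,ci,(110,310,90,235))
except Exception as e: print(e)
im,d=ctrl.get_image("top");cv2.imwrite("pics/t3.png",cv2.resize(im[145:206,242:303,::-1],None,fx=8,fy=8,interpolation=0))
rows([polar(a,-15,52) for a in (84,88,92)])
E
```

```text
silver 957 [596.3 -38.6  46. ] red 119 [601.1 -89.9  40. ]
rim circle ((594.1698608398438, -38.16070556640625), 56.184696197509766)
pin ang -84.61234229626157
white 265 25.1 -97.73904988283962
white 29 44.2 89.70153972855464
yellow 605 [598.7  -5.4  62. ] 33.3 85.93167608001887
t 5.3 p [616.4  -9.8  52. ] yaw 169.4 f [0.8 0.3 0.3]
[0.0, 0.001, -0.053, 0.013, 0.004, -0.0]
[0.0, 0.001, -0.1, 0.025, 0.008, -0.0]
[0.0, 0.001, -0.147, 0.037, 0.011, -0.0]
```

View pics/w3.png

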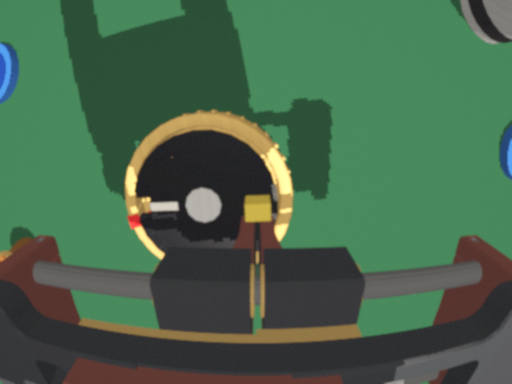

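White line at (163,206) is about 13° short of the red mark at (133,221). I'll push slowly for most of that and measure again.

Call:
servo_tool([
  [0, 0, -0.04, 0.01, 0.003, 0, 0],
  [0, 0, -0.08, 0.02, 0.006, 0, 0],
  [0, 0, -0.11, 0.028, 0.009, 0, 0],
  [0, 0, -0.14, 0.036, 0.011, 0, 0],
  [0, 0, -0.14, 0.036, 0.011, 0, 0],
  [0, 0, -0.14, 0.036, 0.011, 0, 0],
])

```text
t: 6.05
ee_pos: [609.6, -6.7, 51.6]
orientation: [-0.036, 3.141, -0.0]
ft_force: [1.0, -0.6, 1.7]
width: 0.5
grasp_force: 0.6
```

```bash
python3 - <<'E'
from h import *
ci=ctrl.camera_info("wrist");im,d=ctrl.get_image("wrist");cv2.imwrite("pics/w4.png",cv2.resize(im[90:260,100:320,::-1],None,fx=3,fy=3))
measure(im,ci,(110,310,90,235))
rows([polar(a,-15,52) for a in (92,93,94)])
E
```

```text
silver 960 [596.3 -38.5  46. ] red 121 [601.2 -90.   40. ]
rim circle ((594.1469116210938, -38.75135803222656), 56.43817138671875)
pin ang -84.53276129712434
white 288 25.3 -83.5498549484948
yellow 596 [590.9  -5.6  62. ] 33.3 99.2808955992812
t 6.1 p [609.6  -6.6  51.5] yaw -178.7 f [1.6 0.3 1. ]
[-0.0, 0.0, -0.008, 0.0, 0.002, -0.002]
[-0.0, 0.0, -0.019, 0.003, 0.003, -0.002]
[-0.0, 0.0, -0.031, 0.006, 0.004, -0.002]
```

View pics/w4.png

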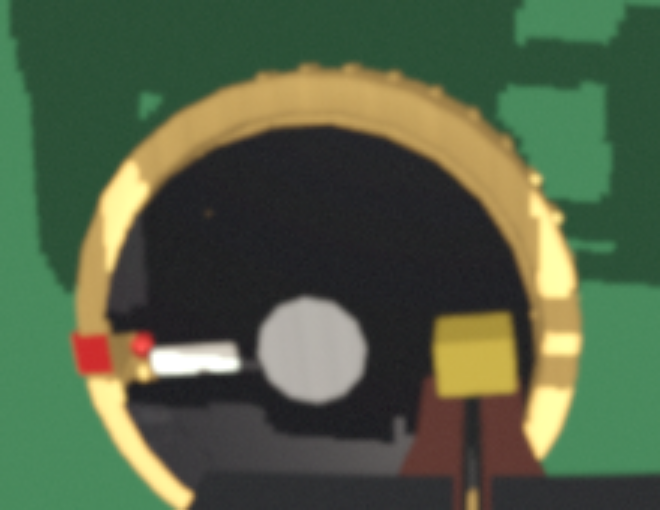

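The notch now shows brass with the red pin at crop (142,345), slightly above the white line's end at (150,360). I'll measure the pin against the line itself.

```bash
python3 - <<'E'
from h import *
ci=ctrl.camera_info("wrist");im,d=ctrl.get_image("wrist")
hsv=cv2.cvtColor(im,cv2.COLOR_RGB2HSV);H,S,V=[hsv[:,:,i].astype(int) for i in range(3)]
n,l,st,c=cv2.connectedComponentsWithStats((((H<8)|(H>170))&(S>110)&(V>80)).astype(np.uint8))
s=np.array([596.3,-38.5])
def pr(n_,q):
    for cc in(s,C):
        d=q[:2]-cc;print(n_,q.round(1),np.hypot(*d).round(1),np.degrees(np.arctan2(d[1],d[0])).round(1))
for i in range(1,n):
    if 110<c[i][0]<170 and 180<c[i][1]<230: 
        print(st[i],c[i]); pr("redblob",ray("wrist",c[i],39.7,ci)[0])
m=(S<60)&(V>120);v,u=np.nonzero(m);k=(u>140)&(u<185)&(v>195)&(v<225);P=ray("wrist",np.c_[u,v][k],46,ci)[:,:2]
mu=P.mean(0);w=np.linalg.svd(P-mu,full_matrices=False)[2][0];print("line dir",np.degrees(np.arctan2(w[1],w[0])),mu)
# disc edge notch: dark vs brass across tangent at r=41
for r in(39,42):
    row=[]
    K=np.array(ci["intrinsics"]);R=np.array(ci["R"]);t=np.array(ci["t"])
    for a in range(-102,-64,2):
        X=R@np.r_[s+r*np.array([np.cos(np.radians(a)),np.sin(np.radians(a))]),46]+t
        th=np.arctan2(np.hypot(X[0],X[1]),X[2]);g=X[:2]/np.hypot(X[0],X[1])*th
        x,y=int(round(K[0,0]*g[0]+K[0,2])),int(round(K[1,1]*g[1]+K[1,2]));row.append((a,im[y,x].tolist()))
    print(r,row)
E
```

```text
[144 201   8   8  49] [147.2244898  204.24489796]
redblob [598.4 -77.5  39.7] 39.1 -86.9
redblob [598.4 -77.5  39.7] 37.8 -85.9
[124 202  13  13 134] [130.32835821 207.55970149]
redblob [601.2 -90.2  39.7] 51.9 -84.6
redblob [601.2 -90.2  39.7] 50.7 -83.7
line dir -83.80610196836169 [599.36966772 -63.58500293]
39 [(-102, [45, 44, 47]), (-100, [36, 35, 38]), (-98, [32, 33, 36]), (-96, [31, 32, 34]), (-94, [65, 52, 41]), (-92, [160, 116, 68]), (-90, [219, 92, 68]), (-88, [208, 85, 62]), (-86, [176, 114, 70]), (-84, [185, 144, 83]), (-82, [191, 157, 91]), (-80, [198, 166, 97]), (-78, [181, 151, 86]), (-76, [68, 56, 41]), (-74, [30, 30, 33]), (-72, [32, 34, 38]), (-70, [46, 46, 49]), (-68, [68, 66, 68]), (-66, [69, 68, 69])]
42 [(-102, [71, 65, 68]), (-100, [65, 60, 64]), (-98, [41, 39, 41]), (-96, [30, 30, 33]), (-94, [45, 40, 36]), (-92, [129, 103, 61]), (-90, [150, 121, 71]), (-88, [149, 120, 68]), (-86, [149, 120, 67]), (-84, [153, 124, 71]), (-82, [162, 132, 75]), (-80, [168, 137, 78]), (-78, [141, 113, 65]), (-76, [42, 37, 32]), (-74, [40, 37, 34]), (-72, [38, 37, 39]), (-70, [58, 57, 59]), (-68, [70, 69, 72]), (-66, [70, 68, 71])]
```

The notch spans about -93° to -77° (middle about -84.8°), with the pin between -84.6° and -86.9°. That is within the 4° tolerance, so I'll back off, rise, and press at the centre.

```bash
python3 - <<'E'
from h import *
rows([(616,-6.5,53,-178.7),(616,-6.5,75,-178.7),(596,-40,75,-178.7),(596,-40,52,-178.7),(596,-40,47,-178.7)])
E
```

```text
t 6.15 p [609.5  -6.7  51.5] yaw -178.6 f [1.8 0.1 1.3]
[-0.0, 0.0, 0.001, -0.033, 0.0, -0.008]
[-0.0, 0.0, 0.001, -0.033, 0.0, -0.118]
[-0.0, 0.0, 0.001, 0.071, -0.165, -0.118]
[-0.0, 0.0, 0.001, 0.071, -0.165, -0.003]
[-0.0, 0.0, 0.001, 0.071, -0.165, 0.022]
```

Call:
servo_tool([
  [0, 0, 0, -0.033, 0, -0.008, 0],
  [0, 0, 0, -0.033, 0, -0.06, 0],
  [0, 0, 0, -0.033, 0, -0.118, 0],
  [0, 0, 0, 0.02, -0.08, -0.118, 0],
  [0, 0, 0, 0.071, -0.165, -0.118, 0],
  [0, 0, 0, 0.071, -0.165, -0.06, 0],
  [0, 0, 0, 0.071, -0.165, -0.003, 0],
  [0, 0, 0, 0.071, -0.165, 0.01, 0],
  [0, 0, 0, 0.071, -0.165, 0.015, 0],
])

```text
t: 7.28
ee_pos: [595.7, -39.5, 47.6]
orientation: [0.04, -3.141, -0.0]
ft_force: [0.5, 1.1, -0.0]
width: 0.6
grasp_force: 0.0
```

Call:
servo_tool([
  [0, 0, 0, 0, 0, 0.007, 0],
  [0, 0, 0, 0, 0, 0.014, 0],
  [0, 0, 0, 0, 0, 0.02, 0],
  [0, 0, 0, 0, 0, 0.026, 0],
  [0, 0, 0, 0, 0, 0.032, 0],
  [0, 0, 0, 0, 0, 0.038, 0],
  [0, 0, 0, 0, 0, 0.038, 0],
  [0, 0, 0, 0, 0, 0.038, 0],
])

```text
t: 8.28
ee_pos: [596.0, -39.9, 40.6]
orientation: [-0.04, 3.141, 0.0]
ft_force: [1.1, 3.0, 3.1]
width: 0.3
grasp_force: 1.6
```

It's at 40.6 mm with low force, so the disc is going down. I'll press a little further until the force rises.

Call:
servo_tool([
  [0, 0, 0, 0, 0, 0.006, 0],
  [0, 0, 0, 0, 0, 0.012, 0],
  [0, 0, 0, 0, 0, 0.015, 0],
  [0, 0, 0, 0, 0, 0.015, 0],
  [0, 0, 0, 0, 0, 0.015, 0],
])

```text
t: 8.9
ee_pos: [596.2, -39.9, 39.9]
orientation: [-0.04, 3.14, 0.0]
ft_force: [-5.7, 4.4, 26.1]
width: 0.3
grasp_force: 12.8
```

The force rose to 26 N at 39.9 mm, so the disc is home. I'll lift off and check.

Call:
servo_tool([
  [0, 0, 0, 0, 0, -0.02, 0],
  [0, 0, 0, 0, 0, -0.15, 0],
  [0, 0, 0, 0, 0, -0.35, 0],
  [0, 0, 0, -0.2, 0, -0.5, 0],
  [0, 0, 0, -0.3, 0, -0.5, 0],
  [0, 0, 0, -0.3, 0, -0.5, 0],
])

```text
t: 9.65
ee_pos: [656.2, -38.7, 137.2]
orientation: [0.04, -3.141, 0.001]
ft_force: [0.3, -0.3, -0.3]
width: 0.4
grasp_force: 0.0
```

```bash
python3 - <<'E'
from h import *
im,d=ctrl.get_image("wrist");cv2.imwrite("pics/w5.png",im[:,:,::-1])
im,d=ctrl.get_image("scene");a=np.load("scene.npy");cv2.imwrite("pics/s5.png",im[:,:,::-1])
c=ctrl.camera_info("scene");ci=c;R=np.array(c["R"]);t=np.array(c["t"]);K=np.array(c["intrinsics"])
# depth heights over disc region vs rim
v,u=np.mgrid[205:275,210:285];Z=d[205:275,210:285];X=np.stack([(u-K[0,2])/K[0,0]*Z,(v-K[1,2])/K[1,1]*Z,Z],-1);W=(X-t)@R
r=np.hypot(W[...,0]-596,W[...,1]+40)
for lo,hi in((0,10),(12,25),(48,53)):
    k=(r>=lo)&(r<hi)&(W[...,2]>30)&(W[...,2]<70);print(lo,hi,k.sum(),np.median(W[...,2][k]))
E
```

```text
0 10 77 40.902417810873835
12 25 380 40.50637172309601
48 53 298 40.577244408985905
```

View pics/w5.png

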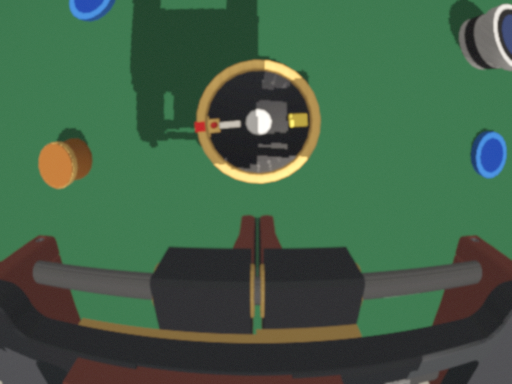

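The disc is flush with the rim (40.5 mm against 40.6 mm). The pin sits in the notch at (214,125), in line with the red mark at (200,127), and the robot is clear of everything.

```bash
python3 -c "
from workcell import ctrl
print(ctrl.close_job())"
```

```text
the job is handed in; nothing more can be done
None
```

The disc is turned to the pin and pressed home flush with the rim (both measured about 40.5 mm high), the arm never went near the lens, caps or loupe, and the job is handed in; no verdict was returned.

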